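# Flip the out-tags of the empty bottle places

### The arm

A 6-joint arm with a two-finger parallel gripper is mounted at the origin on the work surface. World frame = base frame: x ahead of the robot, y to its left, z up, the work surface at z = 0. Lengths are in m, angles in rad, forces in N, time in s.
With the tool pointing down it reaches from about 0.375 to 0.9 m from the base axis. Payload 3.1 kg.
Tool frame: the origin (TCP) lies between the finger pads; the fingertips stand 25 mm ahead of it and the grasp point (between the pads) lies 6 mm ahead of it (tip_reach is the distance from the TCP to the fingertips, in m); z points along the fingers, y is the direction in which the jaws open and shut (so a half turn about z gives the same grasp; the last joint's range is limited). The gripper opens to 85 mm and grips with 20 to 120 N. Pads are 22 mm wide; open, the fingers measure 114 mm over their backs; the gripper's body (76 mm by 85 mm) begins 54 mm behind the grasp point. The pads swing forward as they close: fully open they stand 13 mm farther back than shut.
Start: joints at [-1.292, 0.527, 1.433, -0, 1.181, -0.178], TCP at [0.276, -0.561, 0.256] pointing down, gripper open.
Joint ranges: [-3.08, 3.08], [-0.75, 2.2], [0.22, 2.44], [-1.43, 4.57], [0, 2.65], [-2.85, 2.85]. Speed limits (rad/s): [2.79, 2.79, 3.14, 3.14, 3.14, 3.14].

### API

Orientations are given as a rotation vector (axis times angle).
In Python, from rig import movep, move_straight, move_joints, grip, pause, ik, get_obs, capture, MotionError, close_job, cut_out, landmark_of, tip_reach gives the robot as it stands. Calls block until the motion is done:
- movep(position, orientation): joint-space move of the TCP to a pose.
- move_straight(position, attitude=None, velocity=0.15, stop_force=None): straight line of the TCP; attitude=None keeps the orientation; velocity is the mean speed in m/s. With stop_force (N) it stops when the force on the tool has changed by that much, and returns True; else False.
- move_joints(angles): joint-space move.
- grip(opening, f_grip=None): finger opening in m; f_grip is the grip in N (None keeps the last); returns when the fingers have stopped.
- pause(seconds).
- ik(position, orientation): joint angles nearest the present ones, or None.
- get_obs(): the state.
- capture(name): name is "scene" or "top" or "wrist"; returns a dict with "color" (384x512x3 uint8, blue, green, red), "depth" (384x512 float32, m along the optical axis (not along the pixel's ray), 0 where there is no reading), "K" (3x3 intrinsics, pixels), "R" (3x3) and "t" (3): a world point X has camera coordinates R X + t; the wrist camera has in their place "hand_eye" (4x4, takes a point from camera to tool coordinates, whose origin is the TCP and whose axes are the flange's). Camera axes: x right, y down, z forward; pixel columns grow to the right and rows downward; lengths in m; the calibration is good to about 2 mm. A picture is of the moment at which its call begins: read the wrist's pose just before it.
A pose or a line that the arm cannot do raises MotionError and nothing moves.
- close_job(): hands the job in, once; it reports no verdict.
Trained networks look in a picture, given as the dict that the camera call returned (one of the last four; its "shot" number tells which), for a name from the list of things; names that differ only in an ending like _2 or _b are one class to them, and where a whole thing is asked for, a point or a joint stands for the part that bears it (a point fixed in the world has none). Each returns a list of dicts, best first, with "confidence" (0 to 1); they miss things now and then, are a little off and sometimes report something else, mostly with a low value. They report only what shows in the picture. A call takes as long as a camera call. They do not tell look-alikes from the thing itself.
- cut_out(thing, picture): "region" (384x512 bool, what is visible of it) and "box" ([centre column, centre row, width, height] as shares, 0 to 1, of the picture: columns of its width, rows of its height, round what is visible of it).
- landmark_of(thing, picture): "position" ([column, row] as shares, 0 to 1, of the picture: columns of its width, rows of its height: a listed point, or the origin of a listed thing).
The state is a dict: "time": time; "qpos": joint angles; "joint_velocities": joint speeds; "joint_efforts": joint torques, N m; "ee_pos": TCP position; "ee_rot": TCP orientation; "wrist_force": force on the tool from outside, world axes, zero at the start; "moment": the same for the moment, N m; "gripper_width": finger opening in m.
Only numpy, scipy, OpenCV 4.12 (cv2) and the standard library are available. Lean on these libraries where they do the work, as an engineer would, in place of code of your own. Each camera call takes 0.05 s, during which the arm holds its last target.

### The job

Bring the tags of the reagent bottle rack up to date: wherever a place has no bottle in it but its tag still lies to the front, flip that tag right over its hinge with the fingertips until it lies flat to the back over the empty place, ring face up. Only push the tags, gently and without pinching them. Leave the tags of the places that have a bottle and the tag that is already flipped as they are, and do not lift or shift the bottles or anything else on the bench.

Things in the scene. Friction and masses are not known exactly. Their poses are not given: they have to be found in the camera images.
- rack: aluminium base rail under the five holders, 424 mm along its y, 106 mm deep, 8 mm thick; fixed. Origin: on the bench, straight below the common line of the five tag hinges, mid-length. Its x axis points from the front of the rack (the robot's side) to the back; y along the rack; z up. It stands turned by up to about 0.2 rad.
- place_a: one of five alike grey plastic holders, 80 mm wide, at 84 mm pitch along the rack; fixed. The letters do not follow the order along the rack, which changes. Origin: its underside (8 mm above the bench), straight below the hinge line of its tag; axes as the rack's. See place_b for its shape
- tag_a (a joint): hinge of the white tag of place_a, rad: 0 = lies flat to the front, 3.14 = flipped right over, flat to the back over the well. The hinge line is level, along the rack's y, 49 mm above the holder's origin (57 mm above the bench); stops at 0 and pi. See tag_b, tag_c
- place_b: another such holder. In each, the block runs from 40 mm in front of the hinge line to 60 mm behind it, its top 54 mm above the bench. Behind the hinge is a square well, 54 x 54 mm, 40 mm deep, centred 27.5 mm behind the hinge line, that holds a bottle or is empty
- tag_b (a joint): hinge of the white tag of place_b, rad: 0 = lies flat to the front, 3.14 = flipped right over, flat to the back over the well. Each tag is a plate 56 mm wide (along the hinge), 4 mm thick, that reaches 63 mm from the hinge; free edge rounded, 6 mm thick. Lying to the front, its last 23 mm stick out past the block over free bench, so a fingertip can get under
- place_c: another such holder, alike
- tag_c (a joint): hinge of the white tag of place_c, rad: 0 = lies flat to the front, 3.14 = flipped right over, flat to the back over the well. Each tag has a blank paper label on one face (up at 0) and a broad ring on the other (up at pi). 30 g; the stiff hinge (0.02 N m, about 0.3 N at the edge) keeps the tag at any angle where it is left
- place_d: another such holder, alike
- tag_d (a joint): hinge of the white tag of place_d, rad: 0 = lies flat to the front, 3.14 = flipped right over, flat to the back over the well
- place_e: another such holder, alike
- tag_e (a joint): hinge of the white tag of place_e, rad: 0 = lies flat to the front, 3.14 = flipped right over, flat to the back over the well
- bottle_1: amber glass bottle with a red cap, 47 mm across, 88 mm high, standing loose in the well of one of the holders (top about 102 mm above the bench). Origin: centre of its underside
- bottle_2: amber glass bottle with a red cap, 47 mm across, 88 mm high, standing loose in the well of one of the holders (top about 102 mm above the bench). Origin: centre of its underside
- petri_dish: closed clear petri dish, 90 mm across, 17 mm high, loose on the bench in front of the rack; origin: centre of underside
- marker: marker pen lying on the bench in front of the rack, 130 mm long (along its x), 13 mm thick; origin: underside, mid-length
- spare_bottle: amber bottle with a red cap, 62 mm across, 115 mm high, standing on the bench beyond the rack's left (+y) end; origin: centre of underside
- clip_jar: clear glass jar with a lid, 86 mm across, 108 mm high, on the bench beyond the rack's right (-y) end; origin: centre of underside
- slide_box: flat blue box for microscope slides, 88 x 178 mm, 34 mm high, on the bench behind the rack; origin: centre of underside
- beaker: glass beaker, 68 mm across, 90 mm high, on the bench behind the rack; origin: centre of underside
- small_vial: small glass vial with a white cap, 28 mm across, 50 mm high, on the bench near the rack's left front corner; origin: centre of underside
Mind the look-alikes: they are no part of the job. Leave any blue look-alike of the beaker alone. There is more than one size of the slide_box; the job needs the smaller.

How it is judged:
At the end, for the whole second after the job is handed in: All three tags without a bottle lie flat to the back (hinge past 2.99 rad), the two with a bottle to the front (below 0.35 rad), at rest; both bottles upright in their wells (within 12 mm); all else on the bench within 25 mm of its start and upright (value of joint each of tag_a, tag_c, tag_e above 2.99 rad and value of joint each of tag_b, tag_d below 0.35 rad and velocity of joint tag_a between -0.1 and 0.1 rad/s and velocity of joint tag_b between -0.1 and 0.1 rad/s and velocity of joint tag_c between -0.1 and 0.1 rad/s and velocity of joint tag_d between -0.1 and 0.1 rad/s and velocity of joint tag_e between -0.1 and 0.1 rad/s and distance of each of bottle_1, bottle_2 from where it was at the start of the episode below 0.012 m and angle between each of bottle_1, bottle_2's own z axis and vertical below 0.15 rad and distance of each of petri_dish, marker, spare_bottle, clip_jar, slide_box, beaker, small_vial from where it was at the start of the episode below 0.025 m and angle between each of petri_dish, spare_bottle, clip_jar, slide_box, beaker, small_vial's own z axis and vertical below 0.2 rad); the robot touches nothing.
It fails at once if the tag of a place that has a bottle is raised (above 0.5 rad) (value of joint any of tag_b, tag_d above 0.5 rad).
It fails at once if the tag that was already flipped is raised (below 2.6 rad) (value of joint tag_e below 2.6 rad).
It fails at once if a bottle in the rack is lifted, pulled out or tipped (distance of any of bottle_1, bottle_2 from where it was at the start of the episode above 0.015 m or angle between any of bottle_1, bottle_2's own z axis and vertical above 0.25 rad).
It fails at once if something else on the bench is lifted or shifted by more than 25 mm (distance of any of petri_dish, marker, spare_bottle, clip_jar, slide_box, beaker, small_vial from where it was at the start of the episode above 0.025 m).
It fails at once if a tag or holder is pinched or pushed hard (more than 30 N from the fingers) (contact force between the fingers and place_a above 30 N or contact force between the fingers and place_b above 30 N or contact force between the fingers and place_c above 30 N or contact force between the fingers and place_d above 30 N or contact force between the fingers and place_e above 30 N).
It also fails if it takes over 58 s, if anything falls off the work surface, if the arm or the gripper's body presses on something with over 40 N, if the wrist force passes 120 N, or if a joint passes its speed limit or range.

## Working session

There is one attempt and no reset: what is moved stays moved. The work goes in short steps, each a Python script; the robot and the scene stay as the last script left them, time stands still between calls to the robot, and variables do not carry over. Pictures are saved under pics/ and viewed, and the job is handed in when it is done.

```bash
ls; mkdir -p pics; python3 - <<'E'
from rig import *
import cv2,numpy as np,pickle
o=get_obs();print(o)
for n in ["scene","top"]:
    p=capture(n);cv2.imwrite(f"pics/{n}0.png",cv2.resize(p["color"],(800,600)))
    pickle.dump(p,open(f"{n}0.pkl","wb"));print(n,p["K"],p["R"],p["t"])
E
```

```text
pics
{'time': 0.0, 'qpos': array([-1.29151986e+00,  5.28452208e-01,  1.43391822e+00, -5.19949983e-07,
        1.18142527e+00, -1.78471327e-01]), 'joint_velocities': array([-2.49904524e-04,  3.28611843e-04, -4.68430840e-05,  2.70300525e-03,
       -5.55029138e-04, -1.74686253e-04]), 'joint_efforts': array([-8.90896063e-04, -4.42348695e+01, -1.78025454e+01, -1.23985674e-04,
        8.32087768e-03, -7.88623396e-06]), 'ee_pos': array([ 0.27605819, -0.55997374,  0.25533709]), 'ee_rot': array([-3.05752486e+00, -7.12268575e-01,  1.74977750e-04]), 'wrist_force': array([ 0.31022474,  0.06713562, -0.20316028]), 'moment': array([ 0.01856488, -0.0214061 , -0.06439978]), 'gripper_width': 0.08541510133921626}
scene [[432.48293836   0.         259.49846806]
 [  0.         432.48293836 195.01844096]
 [  0.           0.           1.        ]] [[-0.73884559  0.6737201  -0.01443656]
 [ 0.50603071  0.54054416 -0.67211973]
 [-0.44501698 -0.50389804 -0.74030173]] [ 0.40199556 -0.29507     1.40392685]
top [[393.39404078   0.         245.4337487 ]
 [  0.         393.39404078 194.621889  ]
 [  0.           0.           1.        ]] [[ 1.39647996e-02 -9.99902286e-01 -6.34206562e-04]
 [-9.81379586e-01 -1.35845843e-02 -1.91597409e-01]
 [ 1.91570072e-01  3.29801679e-03 -9.81473398e-01]] [0.05812595 0.56814005 0.85312701]
```

View pics/top0.png

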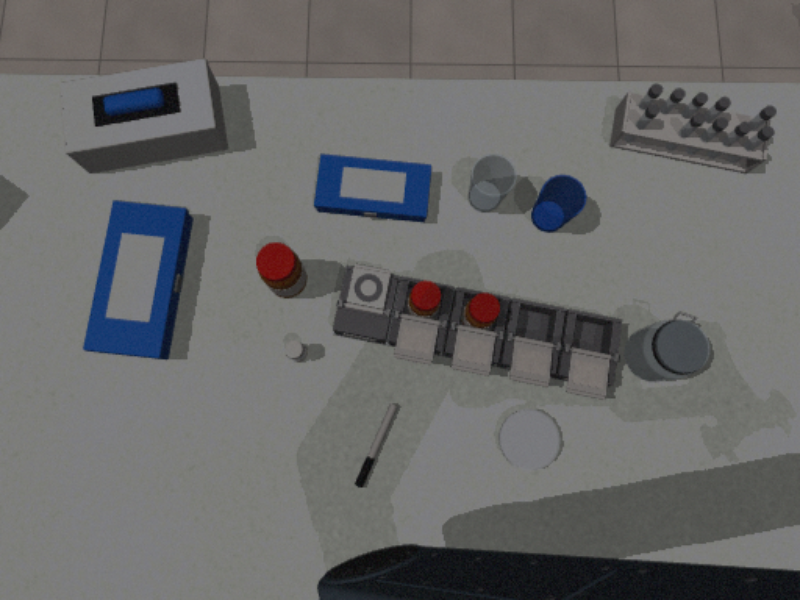

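View pics/scene0.png

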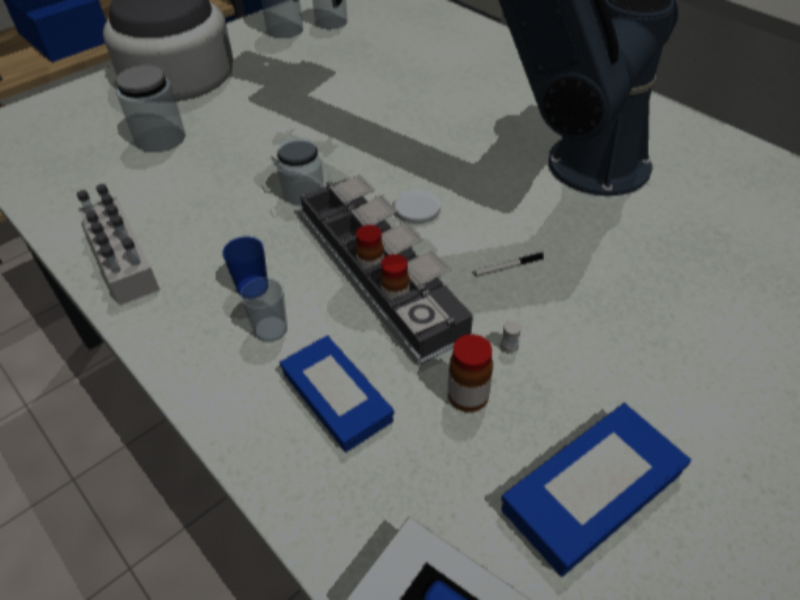

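The top view shows five places, left (+y) to right:
- Flipped tag with the ring at (368,288).
- Bottle places, with bottles at (425,297) and (483,308) and their tags at (417,338) and (474,350).
- Empty wells at (537,320) and (592,332), with front-lying tags at (531,360) and (588,372). These two are the targets.

The candidate tags are those five. Next I measure them with depth and the networks.

```bash
cat > h.py <<'E'
import numpy as np,cv2
def cloud(p,us=None):
    K,R,t=p["K"],np.array(p["R"]),np.array(p["t"])
    v,u=np.mgrid[0:384,0:512]
    d=p["depth"]
    c=np.stack([(u-K[0,2])/K[0,0]*d,(v-K[1,2])/K[1,1]*d,d],-1)
    return (c-t)@R
E
python3 - <<'E'
from rig import *
from h import *
p=capture("top")
W=cloud(p)
im=cv2.resize(p["color"],(512*3,384*3),interpolation=cv2.INTER_CUBIC)
cv2.imwrite("pics/crop.png",cv2.convertScaleAbs(im[450:820,580:1280],alpha=1.5))
for th in ["tag_a","place_a","rack"]:
    for r in cut_out(th,p):
        m=r["region"]&(p["depth"]>0)
        X=W[m]; 
        print(th,round(r["confidence"],2),np.round(np.array(r["box"])*[512,384,512,384],1),m.sum(),np.round(np.median(X,0),4))
        if th=="tag_a" :
            rr=cv2.minAreaRect(X[np.abs(X[:,2]-np.median(X[:,2]))<.006][:,:2].astype(np.float32)*1000); print("   ",rr)
    for r in landmark_of(th,p):
        print(" lm",th,round(r["confidence"],2),np.round(np.array(r["position"])*[512,384],1))
for th in ["bottle_1","petri_dish","marker","clip_jar"]:
    for r in cut_out(th,p)[:3]:
        m=r["region"]&(p["depth"]>0);X=W[m]
        print(th,round(r["confidence"],2),np.round(np.array(r["box"])*[512,384,512,384],1),np.round(np.median(X,0),4),np.round(np.percentile(X,[3,97],axis=0),3).tolist())
E
```

```text
tag_a 0.94 [376.9 239.2  29.5  36.6] 742 [ 0.4693 -0.2286  0.0601]
    ((470.2431945800781, -228.9358673095703), (56.835205078125, 66.0530014038086), 78.96998596191406)
tag_a 0.86 [267.9 218.   26.2  27.5] 655 [0.5153 0.0186 0.0609]
    ((516.683837890625, 18.146696090698242), (53.94736099243164, 66.43367004394531), 78.21895599365234)
tag_a 0.84 [304.  224.8  28.9  31.3] 669 [ 0.5003 -0.0641  0.0623]
    ((500.9498596191406, -64.09669494628906), (54.57830810546875, 64.83099365234375), 79.16939544677734)
tag_a 0.65 [339.3 230.1  26.7  34.6] 721 [ 0.4856 -0.1466  0.0642]
    ((486.29278564453125, -147.2189178466797), (55.87574768066406, 65.45648956298828), 80.08818054199219)
tag_a 0.56 [234.9 184.9  30.9  31.8] 657 [0.5887 0.09   0.061 ]
    ((589.9020385742188, 89.04466247558594), (54.7982063293457, 66.16070556640625), 78.30904388427734)
tag_a 0.29 [337.2 281.4  43.   41.4] 1182 [ 0.3747 -0.152   0.0162]
    ((375.1612548828125, -151.88612365722656), (87.59004211425781, 86.0108871459961), 43.32032775878906)Traceback (most recent call last):
  File "<stdin>", line 14, in <module>
ValueError: it knows: beaker, bottle, clip_jar, marker, petri_dish, place, rack, slide_box, small_vial, spare_bottle
```

View pics/crop.png

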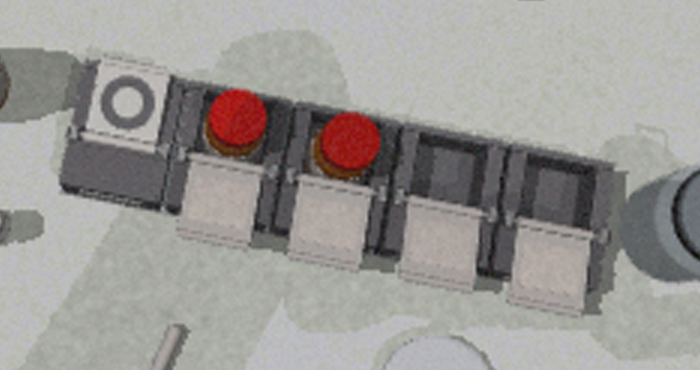

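The networks and depth agree with the picture: five tags in a row, with front tag centres on one line (yaw about -0.186). The two targets are centred near world (0.470,-0.229) and (0.486,-0.147). The dish at (0.375,-0.152) was wrongly reported as a tag with confidence 0.29, and I reject it. Next I fit the frame and check reach.

```bash
python3 - <<'E'
from rig import *
from h import *
grip(0.0,20); o=get_obs(); print(o["gripper_width"],o["time"])
print("E down high",np.round(ik(*pose(HE,-.06,.2,0)),2))
for n,H in (("E",HE),("D",HD)):
  for b in (35,38):
    b=np.radians(b)
    for q in [(-.08,.20,b),(-.08,.10,b),(-.08,.05,b),(-.08,-.033,b),(-.05,-.033,b),(-.05,0,b),(-.035,.035,b),(-.01,.05,b),(.01,.05,b)]:
        j=ik(*pose(H,*q)); print(n,round(np.degrees(b)),q[:2],None if j is None else np.round(j,2))
E
```

```text
-0.00017396841721815384 1.3667
E down high [-0.71  0.3   1.75  0.    1.09  1.05]
E 35 (-0.08, 0.2) [-1.02  0.16  2.21  0.97  0.54 -0.05]
E 35 (-0.08, 0.1) [-1.02  0.46  2.33  1.77  0.45 -0.95]
E 35 (-0.08, 0.05) [-1.02  0.64  2.37  2.15  0.53 -1.38]
E 35 (-0.08, -0.033) [-1.02  0.93  2.4   2.47  0.75 -1.78]
E 35 (-0.05, -0.033) [-0.95  0.89  2.32  2.44  0.66 -1.65]
E 35 (-0.05, 0) [-0.95  0.79  2.32  2.34  0.59 -1.53]
E 35 (-0.035, 0.035) [-0.92  0.67  2.27  2.16  0.48 -1.28]
E 35 (-0.01, 0.05) [-0.87  0.62  2.21  2.01  0.41 -1.07]
E 35 (0.01, 0.05) [-0.84  0.63  2.16  1.96  0.38 -0.97]
E 38 (-0.08, 0.2) [-1.05  0.17  2.24  1.13  0.55 -0.24]
E 38 (-0.08, 0.1) [-1.05  0.49  2.37  1.92  0.52 -1.14]
E 38 (-0.08, 0.05) [-1.05  0.68  2.41  2.22  0.63 -1.51]
E 38 (-0.08, -0.033) [-1.05  0.99  2.43  2.48  0.86 -1.85]
E 38 (-0.05, -0.033) [-0.98  0.94  2.35  2.46  0.77 -1.72]
E 38 (-0.05, 0) [-0.98  0.83  2.35  2.39  0.69 -1.62]
E 38 (-0.035, 0.035) [-0.94  0.7   2.31  2.25  0.57 -1.4 ]
E 38 (-0.01, 0.05) [-0.89  0.65  2.24  2.15  0.5  -1.23]
E 38 (0.01, 0.05) [-0.86  0.65  2.19  2.11  0.46 
[... 167 characters left out ...]
e
D 35 (-0.05, -0.033) [-0.73  0.93  2.39  2.7   0.76 -1.7 ]
D 35 (-0.05, 0) [-0.73  0.81  2.39  2.64  0.66 -1.62]
D 35 (-0.035, 0.035) [-0.7   0.68  2.33  2.51  0.5  -1.44]
D 35 (-0.01, 0.05) [-0.67  0.62  2.26  2.39  0.4  -1.27]
D 35 (0.01, 0.05) [-0.64  0.62  2.21  2.34  0.36 -1.18]
D 38 (-0.08, 0.2) [-0.82  0.14  2.3   1.23  0.4  -0.15]
D 38 (-0.08, 0.1) None
D 38 (-0.08, 0.05) None
D 38 (-0.08, -0.033) None
D 38 (-0.05, -0.033) [-0.75  0.98  2.42  2.71  0.9  -1.75]
D 38 (-0.05, 0) [-0.75  0.87  2.42  2.66  0.79 -1.68]
D 38 (-0.035, 0.035) [-0.72  0.72  2.37  2.57  0.62 -1.53]
D 38 (-0.01, 0.05) [-0.68  0.66  2.3   2.49  0.51 -1.39]
D 38 (0.01, 0.05) [-0.65  0.65  2.25  2.46  0.46 -1.32]
```

```bash
cat >> h.py <<'E'
def shot(p,name,s=1.5):
    im=cv2.convertScaleAbs(p["color"],alpha=1.5)
    cv2.imwrite(f"pics/{name}.png",cv2.resize(im,(768,576),interpolation=cv2.INTER_CUBIC))
E
python3 - <<'E'
from rig import *
from h import *
b=np.radians(35)
movep(*pose(HE,-.08,.2,b))
for q in [(-.08,.06,b),(-.08,-.033,b),(-.052,-.033,b)]:
    print(q[:2],move_straight(*pose(HE,*q),velocity=.1,stop_force=8),np.round(get_obs()["wrist_force"],1))
shot(capture("top"),"t1");shot(capture("scene"),"s1");o=get_obs();print(o["time"],o["ee_pos"],pose(HE,*q)[0])
E
```

```text
(-0.08, 0.06) False [-0.4 -0.7 -0.2]
(-0.08, -0.033) False [0.8 1.  0.2]
(-0.052, -0.033) False [-0.1 -0.7  0.8]
5.9083 [ 0.42499354 -0.22007214  0.03839044] [ 0.42562891 -0.22053052  0.03816946]
```

View pics/t1.png

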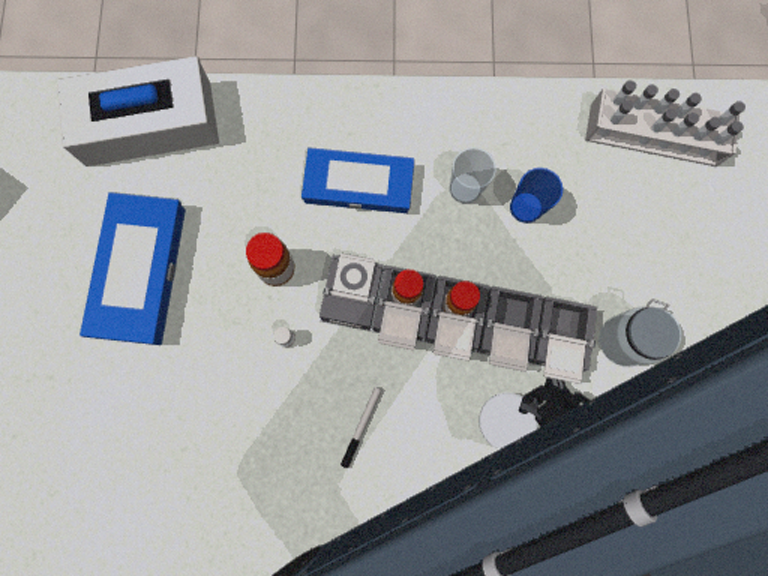

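View pics/s1.png

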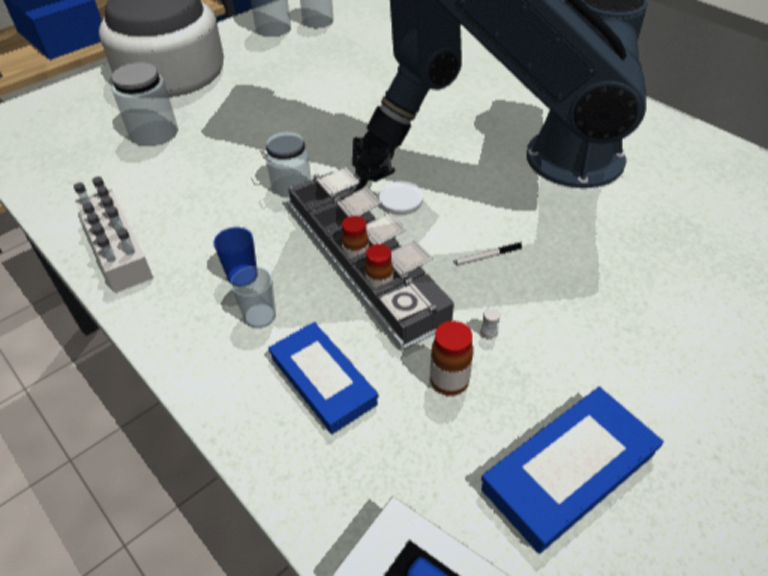

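The gripper is now in front of and under the rightmost tag (768-px top view, tag (567,358), fingers (555,390)). The dish is untouched, so I lift.

```bash
python3 - <<'E'
from rig import *
from h import *
b=np.radians(35)
pts=[(-.052,-.015,b),(-.052,0,b)]+[(-.052*np.cos(t),.052*np.sin(t),b) for t in np.radians([15,30,45,60,75,88])]
for q in pts:
    print(np.round(q[:2],3),move_straight(*pose(HE,*q),velocity=.08,stop_force=8),np.round(get_obs()["wrist_force"],1))
shot(capture("top"),"t2");shot(capture("scene"),"s2");o=get_obs();print(o["time"],np.round(o["qpos"],2))
print(ik(*pose(HE,.0,.052,0)))
E
```

```text
[-0.052 -0.015] False [ 0.1 -0.2 -0.5]
[-0.052  0.   ] False [-0.3  0.5  0.2]
[-0.05   0.013] False [ 0.2  0.5 -0.1]
[-0.045  0.026] False [0.1 0.2 0.4]
[-0.037  0.037] False [-0.3  0.7 -0.2]
[-0.026  0.045] False [-0.   0.2  0.5]
[-0.013  0.05 ] False [-0.9  1.   0.8]
[-0.002  0.052] False [-0.8  0.9 -0.1]
8.6 [-0.86  0.62  2.19  1.98  0.4  -1.02]
[-0.65029326  0.59496918  1.75016377  0.          0.7964597   1.10611978]
```

View pics/s2.png

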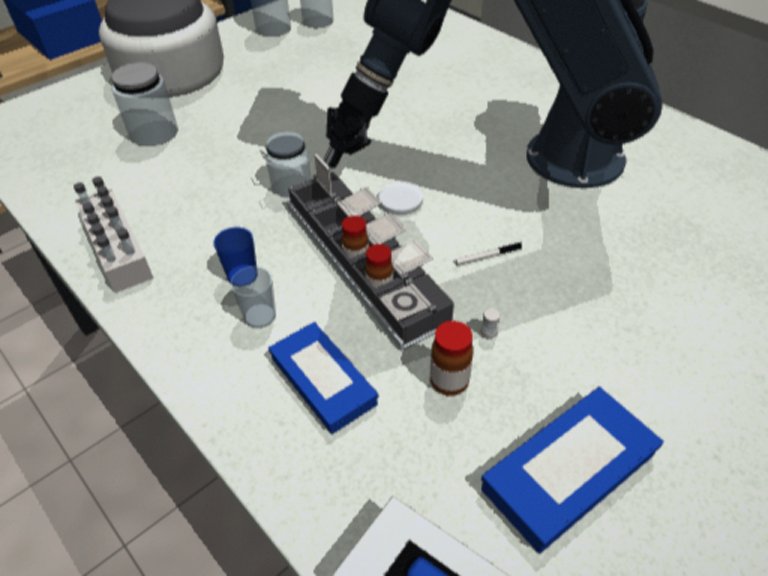

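The tag now stands upright at (322,172), forces are under 1.5 N, and the neighbours are unchanged. I carry on over the top with the same attitude.

```bash
cat > over.py <<'E'
from rig import *
from h import *
import sys
def over(H,bdeg=35,up=.05):
    b=np.radians(bdeg)
    pts=[(-.052*np.cos(t),.052*np.sin(t),b) for t in np.radians([105,120,135,145])]+[(.052,.022,b),(.058,.016,b)]
    for q in pts:
        print(np.round(q[:2],3),move_straight(*pose(H,*q),velocity=.08,stop_force=8),np.round(get_obs()["wrist_force"],1))
    q=(.058,.006,b); s=move_straight(*pose(H,*q),velocity=.03,stop_force=4)
    o=get_obs();d=o["ee_pos"]-pose(H,.058,.0,b)[0];print("press",s,"P height",round(d[2]+0,4),np.round(o["wrist_force"],1))
    q=(.058,.016+up,b); print(move_straight(*pose(H,*q),velocity=.12))
E
python3 - <<'E'
from over import *
over(HE)
p=capture("top");shot(p,"t3");shot(capture("scene"),"s3");print(get_obs()["time"])
E
```

```text
[0.013 0.05 ] False [ 0.2 -0.6 -1. ]
[0.026 0.045] False [-0.3  0.4 -1.1]
[0.037 0.037] False [-0.3  0.2  0.2]
[0.043 0.03 ] False [-0.3  0.5 -0.5]
[0.052 0.022] False [-1.3  0.6  0. ]
[0.058 0.016] False [ 0.3  0.8 -0.3]
press True P height 0.0125 [-3.   0.2  8.2]
False
11.3583
```

View pics/s3.png

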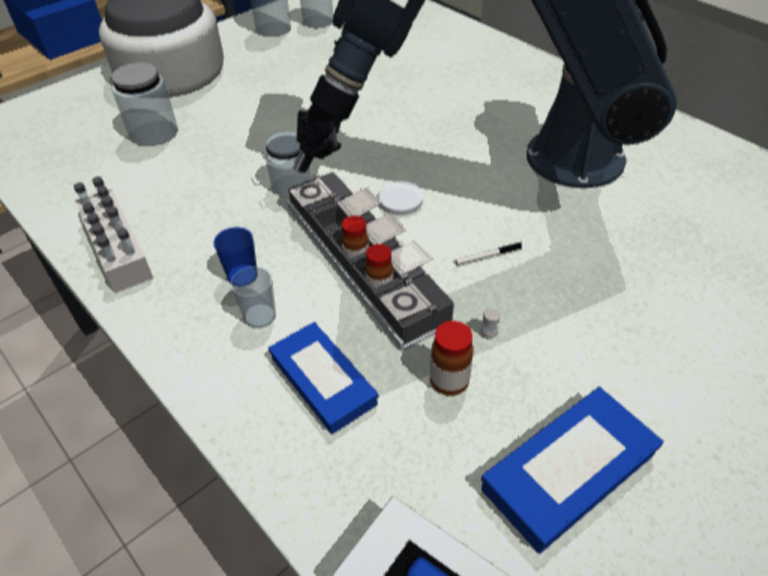

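View pics/t3.png

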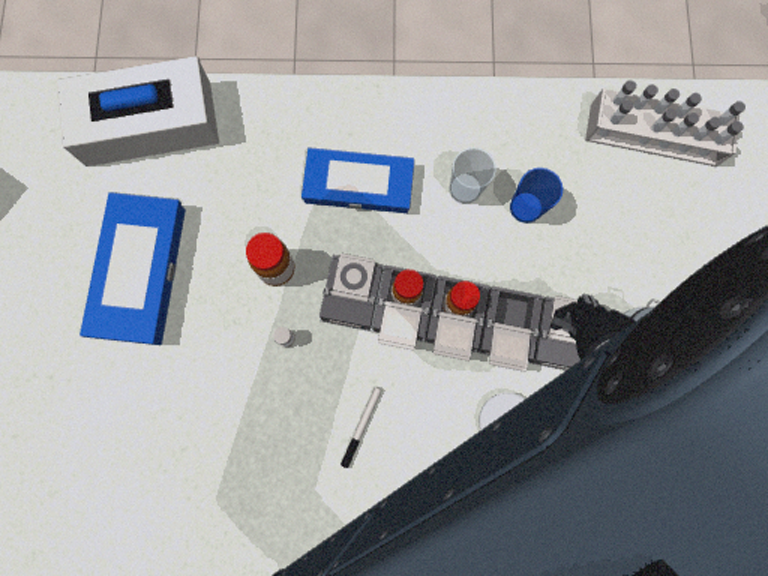

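The rightmost tag now lies flat, ring up (scene (312,190)). For the second target I check how to insert near the reach limit.

```bash
python3 - <<'E'
from rig import *
from h import *
q=(-.06,.2,np.radians(30))
print(np.round(ik(*pose(HE,-.02,.2,np.radians(35))),2))
for bd in (35,32,29):
  b=np.radians(bd)
  for q in [(-.072,.2,b),(-.072,.06,b),(-.072,-.015,b),(-.072,-.038,b),(-.068,.06,b),(-.068,-.038,b),(-.052,-.038,b),(-.052,0,b),(0,.052,b),(.037,.037,b),(.058,.006,b)]:
        j=ik(*pose(HD,*q)); print(bd,q[:2],None if j is None else np.round(j,2))
E
```

```text
[-0.89  0.24  2.09  0.9   0.49  0.13]
35 (-0.072, 0.2) [-0.77  0.14  2.25  0.97  0.39  0.14]
35 (-0.072, 0.06) [-0.77  0.61  2.42  2.45  0.52 -1.45]
35 (-0.072, -0.015) None
35 (-0.072, -0.038) None
35 (-0.068, 0.06) [-0.76  0.61  2.41  2.45  0.51 -1.43]
35 (-0.068, -0.038) [-0.76  0.98  2.44  2.71  0.86 -1.77]
35 (-0.052, -0.038) [-0.73  0.95  2.39  2.71  0.79 -1.72]
35 (-0.052, 0) [-0.73  0.82  2.39  2.64  0.67 -1.63]
35 (0, 0.052) [-0.65  0.62  2.24  2.36  0.37 -1.21]
35 (0.037, 0.037) [-0.61  0.66  2.15  2.34  0.33 -1.15]
35 (0.058, 0.006) [-0.59  0.74  2.1   2.44  0.36 -1.24]
32 (-0.072, 0.2) [-0.75  0.13  2.21  0.76  0.42  0.37]
32 (-0.072, 0.06) [-0.75  0.57  2.38  2.35  0.41 -1.31]
32 (-0.072, -0.015) [-0.75  0.85  2.41  2.67  0.66 -1.68]
32 (-0.072, -0.038) [-0.75  0.93  2.42  2.71  0.74 -1.73]
32 (-0.068, 0.06) [-0.74  0.57  2.37  2.34  0.4  -1.29]
32 (-0.068, -0.038) [-0.74  0.92  2.4   2.71  0.72 -1.72]
32 (-0.052, -0.038) [-0.71  0.9   2.36  2.69  0.66 -1.66]
32 (-0.052, 0) [-0.71  0.77  2.36  2.6   0.54 -1.56]
32 (0, 0.052) [-0.64  0.59  2.2   2.17  0.28 -1.01]
32 (0.037, 0.037) [-0.59  0.64  2.11  2.12  0.25 -0.92]
32 (0.058, 0.006) [-0.57  0.72  2.07  2.27  0.27 -1.05]
29 (-0.072, 0.2) [-0.72  0.13  2.17  0.58  0.47  0.56]
29 (-0.072, 0.06) [-0.72  0.54  2.34  2.18  0.31 -1.11]
29 (-0.072, -0.015) [-0.72  0.8   2.38  2.64  0.54 -1.61]
29 (-0.072, -0.038) [-0.72  0.88  2.38  2.69  0.61 -1.67]
29 (-0.068, 0.06) [-0.72  0.54  2.33  2.16  0.3  -1.08]
29 (-0.068, -0.038) [-0.72  0.87  2.37  2.69  0.59 -1.66]
29 (-0.052, -0.038) [-0.69  0.85  2.32  2.67  0.54 -1.6 ]
29 (-0.052, 0) [-0.69  0.73  2.32  2.54  0.43 -1.46]
29 (0, 0.052) [-0.62  0.57  2.16  1.85  0.21 -0.67]
29 (0.037, 0.037) [-0.58  0.62  2.08  1.74  0.19 -0.52]
29 (0.058, 0.006) [-0.56  0.7   2.04  1.96  0.19 -0.73]
```

```bash
python3 - <<'E'
from rig import *
from h import *
b=np.radians(32);c=np.radians(35)
movep(*pose(HE,0.03,.15,c))
movep(*pose(HD,-.07,.2,b))
for q in [(-.07,.06,b),(-.07,-.018,b),(-.052,-.034,b),(-.052,-.034,c)]:
    print(np.round(q,3),move_straight(*pose(HD,*q),velocity=.1 if q[1]>0 else .06,stop_force=8),np.round(get_obs()["wrist_force"],1))
shot(capture("top"),"t4");shot(capture("scene"),"s4");o=get_obs();print(o["time"],o["ee_pos"],pose(HD,*q)[0])
E
```

```text
[-0.07   0.06   0.559] False [ 0.7 -0.9 -0.2]
[-0.07  -0.018  0.559] False [ 0.   0.  -0.8]
[-0.052 -0.034  0.559] False [-0.1  0.1 -0.5]
[-0.052 -0.034  0.611] False [0.4 0.4 0.3]
16.8333 [ 0.44153827 -0.13878202  0.03712375] [ 0.44172891 -0.13883052  0.03716946]
```

View pics/s4.png

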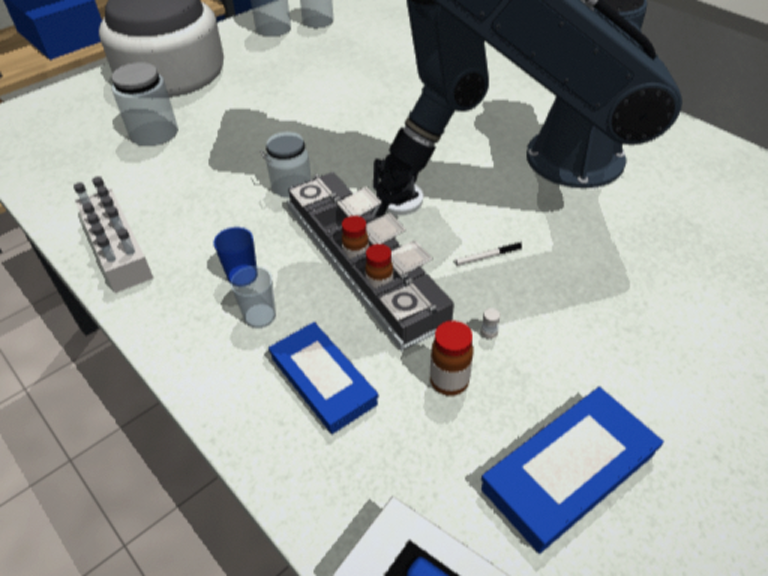

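View pics/t4.png

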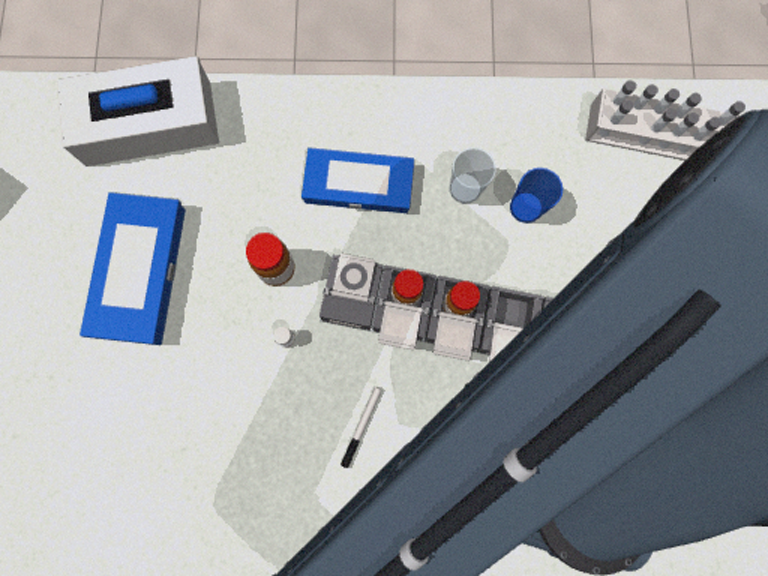

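The fingers at (382,208) sit in front of the second target tag (358,203), with the same offset as on the first one, and forces are near zero. I lift it a little and check.

```bash
python3 - <<'E'
from rig import *
from h import *
b=np.radians(35)
pts=[(-.052,-.015,b),(-.052,0,b)]+[(-.052*np.cos(t),.052*np.sin(t),b) for t in np.radians([15,30])]
for q in pts:
    print(np.round(q[:2],3),move_straight(*pose(HD,*q),velocity=.08,stop_force=8),np.round(get_obs()["wrist_force"],1))
im=cv2.convertScaleAbs(capture("scene")["color"],alpha=1.5)[80:260,150:380]
cv2.imwrite("pics/s5.png",cv2.resize(im,(767,600),interpolation=cv2.INTER_CUBIC))
E
```

```text
[-0.052 -0.015] False [ 0.2 -0.8 -0.8]
[-0.052  0.   ] False [ 0.9 -0.4  0.2]
[-0.05   0.013] False [-0.1  0.3  0.3]
[-0.045  0.026] False [-0.3 -0.3 -0.6]
```

View pics/s5.png

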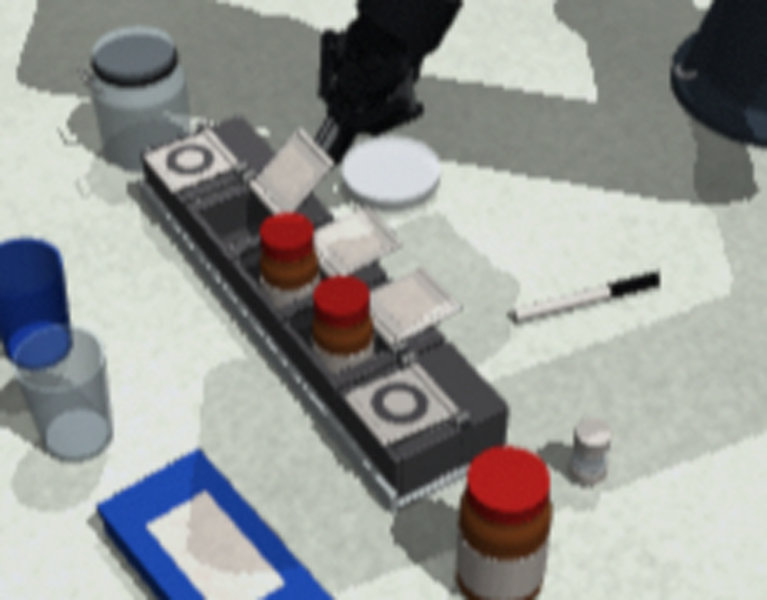

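The correct tag is rising (crop (292,172)), its neighbours lie flat and the dish is undisturbed. I finish this flip and retreat.

```bash
python3 - <<'E'
from over import *
b=np.radians(35)
for q in [(-.052*np.cos(t),.052*np.sin(t),b) for t in np.radians([45,60,75,90])]:
    print(np.round(q[:2],3),move_straight(*pose(HD,*q),velocity=.08,stop_force=8),np.round(get_obs()["wrist_force"],1))
over(HD,up=.12)
o=get_obs()
movep([.276,-.45,.30],o["ee_rot"]*0+np.array([-3.0575,-.7123,0]))
p=capture("top");s=capture("scene")
shot(p,"t6")
im=cv2.convertScaleAbs(s["color"],alpha=1.5)[80:260,150:380]
cv2.imwrite("pics/s6.png",cv2.resize(im,(767,600),interpolation=cv2.INTER_CUBIC))
print(get_obs()["time"])
W=cloud(p)
for r in cut_out("tag_a",p):
    m=r["region"]&(p["depth"]>0);X=W[m];X=X[np.abs(X[:,2]-np.median(X[:,2]))<.008]
    L=np.c_[(X-HE)@xr,X[:,2]];k=np.polyfit(L[:,0],L[:,1],1)
    print(round(r["confidence"],2),np.round(np.median(X,0),3),"slope x",round(k[0],3))
E
```

```text
[-0.037  0.037] False [-0.3 -0.1  0.2]
[-0.026  0.045] False [ 0.2 -0.  -0.1]
[-0.013  0.05 ] False [ 0.3 -0.1  0.4]
[-0.     0.052] False [ 0.2  0.1 -0.6]
[0.013 0.05 ] False [0.5 0.1 0.5]
[0.026 0.045] False [ 0.2 -0.2  0.2]
[0.037 0.037] False [-0.3  0.1 -0.5]
[0.043 0.03 ] False [-0.3 -1.1 -0.4]
[0.052 0.022] False [ 0.5  0.3 -0.1]
[0.058 0.016] False [ 0.1  0.8 -0.7]
press True P height 0.0125 [-2.  -0.1  6.6]
False
24.625
0.98 [ 0.501 -0.064  0.062] slope x -0.119
0.97 [0.517 0.019 0.061] slope x -0.069
0.8 [ 0.526 -0.24   0.058] slope x 0.003
0.69 [ 0.543 -0.158  0.059] slope x -0.007
0.58 [0.589 0.09  0.061] slope x 0.075
```

View pics/t6.png

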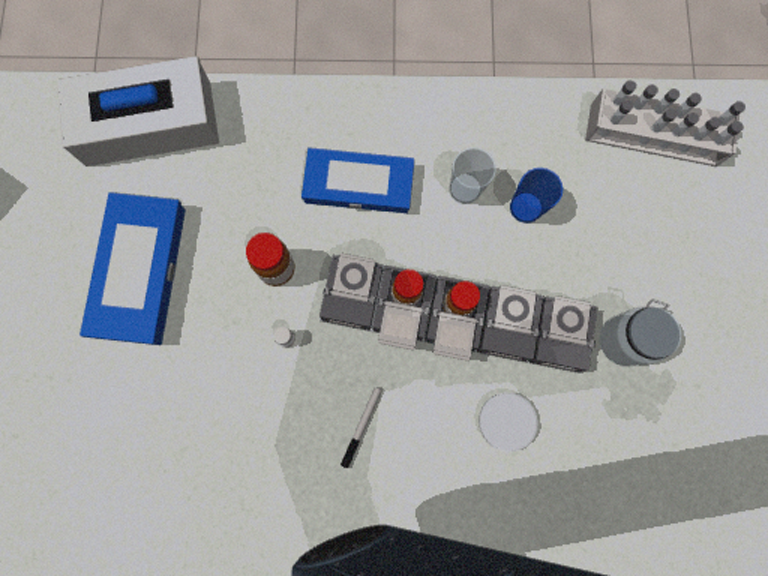

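View pics/s6.png

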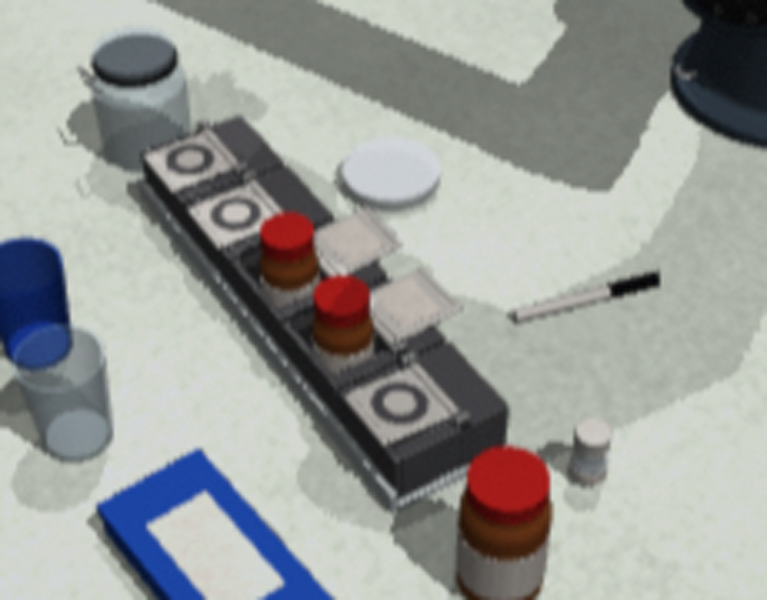

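Three rings now show to the back: (354,276), (516,307) and (570,318). Both bottle tags are still to the front. The depth slopes of the untouched tags need a comparison with the start before I hand in.

```bash
python3 - <<'E'
from rig import *
from h import *
import pickle
p0=pickle.load(open("top0.pkl","rb"));p=capture("top")
W0=cloud(p0);W=cloud(p)
for i in range(5):
    H=HE+yr*.084*i
    for nm,w in (("start",W0),("now",W)):
        L=(w-H);x=L@xr;y=L@yr;z=L[...,2]
        for side in (-1,1):
            m=(p["depth"]>0)&(abs(y)<.022)&(x*side>.008)&(x*side<.056)&(abs(z)<.02)&(z>-.004)
            if m.sum()<300: continue
            A=np.c_[x[m],np.ones(m.sum())];r=np.ones(m.sum(),bool)
            for _ in range(5):
                k=np.linalg.lstsq(A[r],z[m][r],rcond=None)[0];e=abs(z[m]-A@k);r=e<.004
            print(i,nm,"front" if side<0 else "back",m.sum(),"slope",round(k[0],3),"z mm",round(1000*np.median(z[m]),1))
d=cv2.absdiff(p0["color"],p["color"])
for th in ["petri_dish","marker","clip_jar","beaker","small_vial","spare_bottle","slide_box","bottle_1"]:
    print(th,[np.round(np.array(r["box"][:2])*[512,384],1).tolist() for r in cut_out(th,p)[:2]])
E
```

```text
0 start front 417 slope -0.052 z mm 3.1
0 now back 398 slope -0.011 z mm 1.8
1 start front 405 slope -0.19 z mm 8.1
1 now back 397 slope -0.005 z mm 1.8
2 start front 396 slope -0.115 z mm 5.4
2 now front 406 slope -0.116 z mm 5.5
3 start front 398 slope -0.065 z mm 4.0
3 now front 396 slope -0.065 z mm 4.1
4 start back 392 slope 0.069 z mm 4.5
4 now back 392 slope 0.071 z mm 4.4
petri_dish [[338.3, 281.9]]
marker [[240.2, 285.0], [343.7, 205.6]]
clip_jar [[427.3, 221.1]]
beaker [[357.3, 130.4], [314.8, 117.7]]
small_vial [[235.7, 183.7], [188.9, 223.4]]
spare_bottle [[183.0, 172.5], [338.3, 213.8]]
slide_box [[238.8, 119.6], [305.6, 213.2]]
bottle_1 [[309.2, 200.4], [272.0, 191.8]]
```

The untouched tags are exactly as they were at the start: front tags at about 0.12 and 0.07 rad, the flipped one at about 3.07 rad. Both moved tags are flat within 0.01 rad, so I hand in.

```bash
python3 -c "
from rig import *
print(close_job(),get_obs()['time'])"
```

```text
the job is handed in; nothing more can be done
the job is handed in; nothing more can be done
```

I flipped the two tags that needed it, those of the two rightmost (-y) empty places, and handed the job in. The last clock reading was 24.6 s, just before the final checks, against the 58 s limit. I used shut fingertips: under the overhanging edge, over the hinge, then a light press flat that stopped at about 7–9 N.

- **Flipped tags:** depth shows both lying flat to the back with a slope of about 0.01 rad, ring face up.
- **Tags left alone:** the two bottle tags still lie to the front at about 0.12 and 0.07 rad. The already flipped tag is at about 3.07 rad. All three match their starting measurements.
- **Bottles and other items:** in the final pictures both bottles and everything else on the bench look unmoved. I judged this by eye and by where the networks found them, not by a measured distance for each. The arm stood clear of the rack.

No checks failed. The networks gave a few false detections, such as the petri dish reported as a tag with confidence 0.29, which I rejected against the picture.

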